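Load a soil-test cartridge under the reader's spring-closed light cover

TASK

Load the white test cartridge that lies on the reader's loading shelf: push it up to the black light cover, press the cover's thumb tab down with one fingertip to hold the cover open, and meanwhile push the cartridge under it with the other fingertip until it is fully home against the stop. Then draw back and let the cover spring fully shut over the cartridge. Only push and press: do not lift or carry the cartridge, and leave the other things round the reader where they are.

Things in the scene. Friction and masses are not known exactly. Their poses are not given: they have to be found in the camera images.
- reader: bench cartridge reader, fixed to the desk. Origin: on the desk straight below the cover's hinge axis, on the middle line of the cartridge track; z up; +x is the way cartridges are pushed in. Light grey console 22 mm high with a small display along its +y side, y = 40 to 106 mm. Behind the hinge the base is only 6 mm high, to x = 35 mm. Nothing on it is higher than 30 mm while the cover is shut.
- shelf_mid (a point): middle of the grey loading shelf's top, at the reader's x = -70 mm, y = 0, 12 mm above the desk. The shelf runs from x = -114 mm to the cover and on, at the same level, into the bay under it. White guide rails on both sides, inner faces at y = -26 and +26 mm, tops 6 mm above the shelf, x = -111 to -31 mm.
- cartridge: the white cartridge to load: block 18 mm (its x, direction of travel) x 50 mm (its y, across the track) x 11 mm high, about 30 g, with a paper window and a round brown well on top. Origin: centre of its underside. Starts on the loading shelf between the rails (1 mm play each side), its long faces square to the track.
- cover (a joint): angle of the black light cover about its hinge (parallel to the reader's y, 12 mm above the desk, reader x = 0), rad: 0 shut, 0.80 at its open stop; a spring shuts it. From 0.55 on, its lip is clear above the cartridge. Shut, it is a hood 64 mm wide, its flat top 27 mm above the desk from x = -28 to -7 mm; open, the top's rear edge stands at about x = 6 mm, 28 mm above the desk.
- cover_lip (a point): middle of the lower edge of the cover's front lip (2 mm thick). Shut: outer face at the reader's x = -28.3 mm, 0.8 mm above the shelf. Open 0.70 rad: swung back to about x = -21 mm and up to 29 mm above the desk, so that a vertical fingertip behind the cartridge can follow it right home. It shuts only when the cartridge is home (1.5 mm to spare) and no finger is in its way.
- thumb_tab: flat black thumb tab behind the hinge, 40 mm wide, one piece with the cover and turning with it; its top face reaches from 3 to 22 mm from the hinge axis. Origin on the hinge axis. Shut, the face slopes up to the rear at 45 degrees; at the open stop it lies level, 14.6 mm above the desk. Pressing it down 10 to 20 mm behind the hinge opens the cover against 2.5 to 5 N of spring.
- tab_end (a point): middle of the thumb tab's rear edge, on its top face. Cover shut: at the reader's x = 13.5 mm, 29.6 mm above the desk. At the open stop: x = 22 mm, 14.6 mm above the desk, so that a fingertip pressing there stands 2.6 mm above shelf level. As it sinks it slides back and drags a finger that does not follow, with up to 8 N: leave a few mm between the other finger and the cartridge.
- bay_home (a point): where the cartridge's origin lies when it is fully home: on the bay floor at the reader's x = -13.5 mm, y = 0, 12 mm above the desk. The fixed end stop's face is then at x = -4.5 mm and touches the cartridge; the cartridge's rear face is at x = -22.5 mm.
- used_cartridge: bystander: a used cartridge of the same kind, lying on the desk beside the reader (not on its shelf); leave it.
- sample_vial: bystander: small standing vial with a blue cap, 27 mm across, 62 mm high; leave it.
- soil_dish: bystander: round dish with soil, 60 mm across, 13 mm high; leave it.
- pipette: bystander: white plastic pipette lying on the desk, 154 mm long; leave it.
- spatula: bystander: thin stainless spoon spatula lying on the desk, 199 mm long; leave it.
There are look-alikes about, which are no part of the job. Leave any green or yellow look-alike of the cartridge alone.

How it is judged (in metres and radians):
On the way, in this order (a step that is already met when the one before it is completed fails the run):
1. a fingertip presses the thumb tab and holds the cover open (0.6 rad or more) while the cartridge is still in front of it (value of joint cover above 0.6 rad and contact force between the fingers and thumb_tab above 0.5 N and x of cartridge in the frame of reader below -0.032 m), for 0.2 s.
2. with the tab still held, the cartridge is pushed under the cover to within 2.5 mm of home (value of joint cover above 0.5 rad and contact force between the fingers and thumb_tab above 0.5 N and x of cartridge in the frame of reader above -0.016 m), for 0.1 s.
At the end, for the whole second after the job is handed in: The cover is shut (under 0.05 rad) over the cartridge, which lies flat and at rest in the bay, its origin within 4 mm of bay_home and square to the track within 0.12 rad (value of joint cover below 0.05 rad and horizontal distance between cartridge and bay_home below 0.004 m and z of cartridge in the frame of reader below 0.0135 m and angle between cartridge's own z axis and vertical below 0.05 rad and angle between the x axis of cartridge and the x axis of reader, either way round below 0.12 rad and linear speed of cartridge below 0.01 m/s); the robot touches nothing.
It fails at once if the cartridge is lifted or carried (more than 8 mm off the shelf) or tipped more than 0.4 rad (z of cartridge in the frame of reader above 0.02 m or angle between cartridge's own z axis and vertical above 0.4 rad).
It fails at once if a bystander is moved by more than 15 mm (distance of any of used_cartridge, sample_vial, soil_dish, pipette, spatula from where it was at the start of the episode above 0.015 m).
It also fails if it takes over 58 s, if anything falls off the work surface, if the arm or the gripper's body presses on something with over 40 N, if the wrist force passes 120 N, or if a joint passes its speed limit or range.

ROBOT

A 6-joint arm with a two-finger parallel gripper is mounted at the origin on a cart in front of the work surface, level with it; the furniture and walls round the work are solid. World frame = base frame: x ahead of the robot, y to its left, z up, the work surface at z = 0. Lengths are in mm, angles in rad, forces in N, time in s.
With the tool pointing down it reaches from about 400 to 925 mm from the base axis. Payload 12.5 kg.
Tool frame: the origin (TCP) lies on the mounting face of the last link; the fingertips stand 190 mm ahead of it and the grasp point (between the pads) lies 171 mm ahead of it (env.grasp_offset is the distance from the TCP to the grasp point, in mm); z points along the fingers, y is the direction in which the jaws open and shut (so a half turn about z gives the same grasp; the last joint's range is limited). The gripper opens to 95 mm and grips with 3 to 60 N. Pads are 20 mm wide; open, the fingers measure 119 mm over their backs; the gripper's body (75 mm by 180 mm) begins 59 mm behind the grasp point.
Start: joints at [-1.223, 0.491, 1.559, -0, 1.092, -0.106], TCP at [274.008, -561.733, 404.761] pointing down, gripper open.
Joint ranges: [-3.1, 3.1], [-0.84, 2.19], [0.05, 2.79], [-1.13, 4.28], [0.06, 2.93], [-2.69, 2.69]. Speed limits (rad/s): [2.22, 2.22, 2.79, 3.14, 3.14, 3.14].

INTERFACE

Orientations are given as [roll, pitch, yaw] about the fixed x, y, z axes, in that order (R = Rz(yaw) Ry(pitch) Rx(roll)).
In Python, from cell import env, viewer gives the robot as it stands.
- The arm moves only by the tool play_rows, never from a script. Its argument "increments" is a list of rows, each an object of numbers: "dx", "dy", "dz": the shift along the tool's x, y, z in mm; "rx", "ry", "rz": the turn, a rotation vector about the tool's x, y, z in units of 6 degrees (1.0 is 6 degrees). A call has 1 to 8 rows; each row is the pose to reach, as a shift and turn from the pose measured when the call began, along the tool's axes at that moment; what a row does not reach only later rows make up. A row lasts 1/12 s, in which the tool goes at most 41.7 mm and 7.16 degrees, less where a joint would pass 70% of its speed; a pose out of reach is approached as far as the arm can. A call with a gripper value outside its range is refused whole. "fingers" is the opening, from 0 (shut) to 1 (fully open), set as the call begins (left out, the last holds). The fingers move at their own pace and stop on an object; the grip force is fixed at half the most. Time passes only in rows, so rows that repeat a pose let the fingers close. It gives the time, the measured TCP pose, the force and the opening at its end, in the units of the state.
- env.state(): the state, without advancing time (a new reading comes with each control period).
- viewer.read_camera(name): name is "scene" or "top" or "wrist"; returns a dict with "image" (384x512x3 uint8, red, green, blue), "fx", "fy", "cx", "cy" (pixels), "k1" (the pictures are not rectified: a ray, as slopes to the right and down, at radius r is drawn at 1 + k1 r^2 times it, then the intrinsics apply), "rvec" (rotation vector, rad) and "tvec" (3), from world to camera coordinates, as OpenCV has them. Camera axes: x right, y down, z forward; pixel columns grow to the right and rows downward; lengths in mm; the calibration is good to about 2 mm. A picture is of the moment at which its call begins. There is no depth.
- env.job_done(): hands the job in, once; it reports no verdict.
The state is a dict: "t": time; "joints": joint angles; "qvel": joint speeds; "tau": joint torques, N m; "eef_pos": TCP position; "tcp_rot": TCP orientation; "ft_force": force on the tool from outside, world axes, zero at the start; "moment": the same for the moment, N m; "opening": opening from 0.0 (shut) to 1.0 (fully open).
Only numpy, scipy, OpenCV 4.12 (cv2) and the standard library are available. Lean on these libraries where they do the work, as an engineer would, in place of code of your own. Each camera call takes 0.05 s, during which the arm holds its last target.

## Working session

There is one attempt and no reset: what is moved stays moved. The work goes in short steps, Python scripts to look and compute and a tool call to move; the robot and the scene stay as the last step left them, time stands still between calls to the robot, and variables do not carry over. Pictures are saved under pics/ and viewed, and the job is handed in when it is done.

Besides the shell and the picture viewer there is one more tool, called after ">>>" in YAML: its name, and indented under it one key for each argument. play_rows: Moves the arm, as the interface text tells. Its arguments: {"type":"object","properties":{"increments":{"type":"array","items":{"type":"object","properties":{"dx":{"type":"number"},"dy":{"type":"number"},"dz":{"type":"number"},"rx":{"type":"number"},"ry":{"type":"number"},"rz":{"type":"number"}}}},"fingers":{"type":"number"}},"required":["increments"]}

```bash
ls; mkdir -p pics; python3 - <<'E'
from cell import env, viewer
import cv2
print(env.state())
for n in ("scene","top","wrist"):
    c=viewer.read_camera(n); cv2.imwrite(f"pics/{n}0.png",c["image"][:,:,::-1]); print(n,{k:v for k,v in c.items() if k!="image"})
E
```

```text
pics
{'t': 0.0, 'joints': array([-1.22258216e+00,  4.91550926e-01,  1.55948524e+00,  1.85878517e-05,
        1.09168950e+00, -1.05619193e-01]), 'qvel': array([-0.00014548, -0.00073511, -0.00017968, -0.00064286, -0.00180733,
       -0.00086938]), 'tau': array([-1.26916104e-03, -6.12645292e+01, -2.58182502e+01,  6.92304969e-02,
        4.83824650e-02, -5.47537695e-05]), 'eef_pos': array([ 274.00427274, -561.68552875,  404.15466459]), 'tcp_rot': array([-3.14046769e+00, -1.35838829e-04,  4.53824705e-01]), 'ft_force': array([-0.53812935,  0.77759182, -0.27364365]), 'moment': array([ 0.0844967 , -0.03989344, -0.02342573]), 'opening': 0.9996713896792261}
scene {'fx': 410.7138557937073, 'fy': 410.7138557937073, 'cx': 262.69258968674745, 'cy': 189.2071867053785, 'k1': -0.13714876667217665, 'rvec': array([ 1.9373772 , -1.12093339,  0.56457528]), 'tvec': array([-222.55988248,  375.87238168,  614.14417518])}
top {'fx': 428.5993993493227, 'fy': 428.5993993493227, 'cx': 250.62194281710543, 'cy': 193.75738617759845, 'k1': 0.017723677716909164, 'rvec': array([ 2.10758379, -2.16209618,  0.09401772]), 'tvec': array([102.86858816, 588.01769595, 834.422499  ])}
wrist {'fx': 266.23848873664093, 'fy': 266.23848873664093, 'cx': 257.5304318721958, 'cy': 186.5366503572939, 'k1': -0.06361352687745993, 'rvec': array([-2.48391353,  1.55347465,  0.19092761]), 'tvec': array([-624.16047007,  -26.30569189,  389.00744812])}
```

View pics/scene0.png

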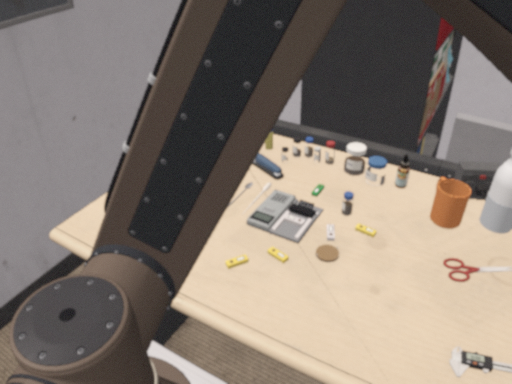

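View pics/top0.png

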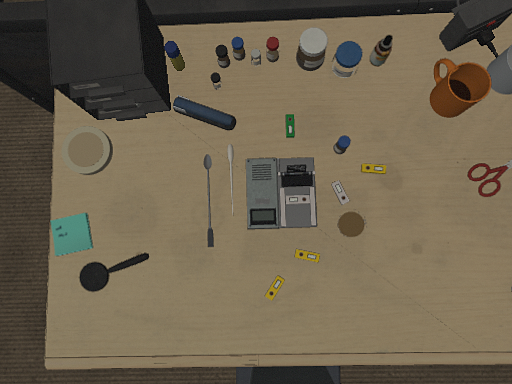

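View pics/wrist0.png

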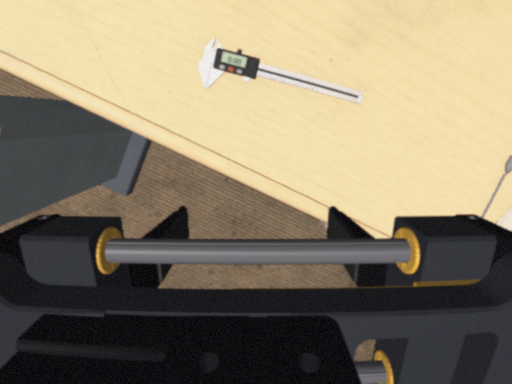

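The top view shows the reader at about (281,193). Its black cover is at (297,175) and the white cartridge on the shelf at about (298,199). Another white cartridge lies on the desk at (341,192), with yellow and green look-alikes elsewhere. I'll enlarge that area.

```bash
cat > h.py <<'E'
import numpy as np, cv2
from cell import env, viewer
def cam(n):
    return viewer.read_camera(n)
def und(c,uv):
    K=np.array([[c["fx"],0,c["cx"]],[0,c["fy"],c["cy"]],[0,0,1]])
    return cv2.undistortPoints(np.array(uv,float).reshape(-1,1,2),K,np.array([c["k1"],0,0,0.])).reshape(-1,2)
def ray(c,uv):
    R,_=cv2.Rodrigues(np.array(c["rvec"])); t=np.array(c["tvec"])
    d=np.c_[und(c,uv),np.ones(len(und(c,uv)))]@R
    return -R.T@t,d
def plane(c,uv,z):
    o,d=ray(c,uv); s=(z-o[2])/d[:,2]; return o+s[:,None]*d
def proj(c,P):
    K=np.array([[c["fx"],0,c["cx"]],[0,c["fy"],c["cy"]],[0,0,1]])
    return cv2.projectPoints(np.array(P,float).reshape(-1,1,3),np.array(c["rvec"]),np.array(c["tvec"]),K,np.array([c["k1"],0,0,0.]))[0].reshape(-1,2)
def crop(c,x0,y0,x1,y1,k,fn):
    im=c["image"][y0:y1,x0:x1,::-1]; cv2.imwrite(fn,cv2.resize(im,None,fx=k,fy=k,interpolation=cv2.INTER_CUBIC))
E
python3 - <<'E'
from h import *
c=cam("top"); crop(c,235,145,355,240,6,"pics/topc.png")
print(plane(c,[(297,175),(298,199),(281,193),(256,0),(256,380)],0), -cv2.Rodrigues(c["rvec"])[0].T@c["tvec"])
c=cam("scene"); crop(c,230,180,360,260,6,"pics/scenec.png")
E
```

```text
[[ 633.29506092  -10.63878482    0.        ]
 [ 581.64127635  -10.86335351    0.        ]
 [ 595.49270935   24.68737071    0.        ]
 [1036.42521224   67.23924416    0.        ]
 [ 217.28371515   87.20062822    0.        ]] [477.19942864  53.1361327  906.67795867]
```

View pics/topc.png

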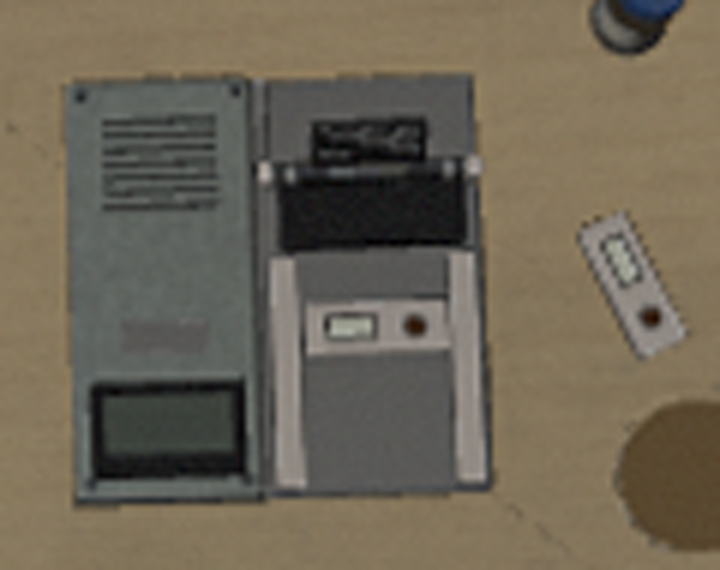

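View pics/scenec.png

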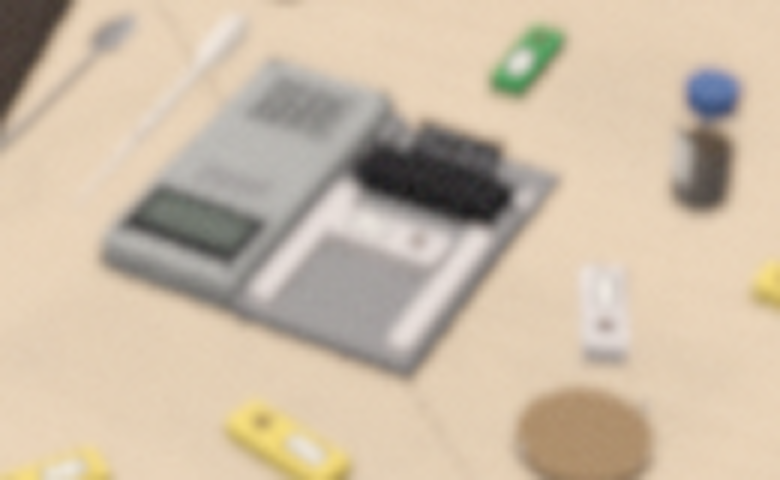

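The cartridge to load is the white one between the rails, at crop (375,328), or about (297,199) in the full image. It has the paper window and the brown well. The white one at crop (635,287), full (341,192), lies on the desk and is the used cartridge. Next I measure the reader frame.

```bash
python3 - <<'E'
from h import *
c=cam("top")
def w(pts,z):
    f=[((u+.5)/6-.5+235,(v+.5)/6-.5+145) for u,v in pts]; return plane(c,f,z)
np.set_printoptions(precision=1,suppress=True)
print("railL inner",w([(297,257),(307,487)],18)); print("railR inner",w([(449,252),(459,487)],18))
print("cart",w([(306,300),(447,302),(306,355),(449,349)],23))
print("lip top edge x=-28 z27",w([(282,251),(467,245)],27))
print("tab end z29.6",w([(312,120),(427,118)],29.6))
print("base rear z6 x35",w([(268,80),(471,76)],6))
print("shelf front x-114 z12",w([(265,493),(490,487)],12))
print("console z22 corners y40,106",w([(262,82),(70,86),(78,500),(262,495)],22))
E
```

```text
railL inner [[604.7  18.5  18. ]
 [524.7  17.6  18. ]]
railR inner [[604.9 -34.2  18. ]
 [523.4 -34.4  18. ]]
cart [[588.9  16.   23. ]
 [586.9 -32.4  23. ]
 [569.8  16.7  23. ]
 [570.6 -32.4  23. ]]
lip top edge x=-28 z27 [[605.7  23.9  27. ]
 [605.9 -39.6  27. ]]
tab end z29.6 [[650.8  12.2  29.6]
 [650.2 -27.4  29.6]]
base rear z6 x35 [[670.4  26.2   6. ]
 [669.5 -45.7   6. ]]
shelf front x-114 z12 [[523.3  32.   12. ]
 [523.5 -45.6  12. ]]
console z22 corners y40,106 [[666.3  28.8  22. ]
 [667.1  96.1  22. ]
 [522.   96.4  22. ]
 [522.1  33.3  22. ]]
```

Reader frame: origin at about (635.5, -8), yaw about 0. The cartridge is at reader x ≈ -56. All sizes check: rail gap 52 mm, tab width 40 mm, hood 64 mm. Now I move over the reader with the jaws along the track.

>>> play_rows:
  fingers: 1
  increments:
    - {"dx": 271,"dy": -175,"rz": -5.3}
    - {"dx": 271,"dy": -175,"rz": -5.3}
    - {"dx": 271,"dy": -175,"rz": -5.3}
    - {"dx": 271,"dy": -175,"rz": -5.3}
    - {"dx": 271,"dy": -175,"rz": -5.3}
    - {"dx": 271,"dy": -175,"rz": -5.3}
    - {"dx": 271,"dy": -175,"rz": -5.3}
    - {"dx": 271,"dy": -175,"rz": -5.3}

```text
invalid input
```

>>> play_rows:
  fingers: 1.0
  increments:
    - {"dx": 33,"dy": -21,"dz": 0,"rx": 0,"ry": 0,"rz": -0.7}
    - {"dx": 66,"dy": -42,"dz": 0,"rx": 0,"ry": 0,"rz": -1.4}
    - {"dx": 99,"dy": -63,"dz": 0,"rx": 0,"ry": 0,"rz": -2.1}
    - {"dx": 132,"dy": -84,"dz": 0,"rx": 0,"ry": 0,"rz": -2.8}
    - {"dx": 165,"dy": -105,"dz": 0,"rx": 0,"ry": 0,"rz": -3.5}
    - {"dx": 198,"dy": -126,"dz": 0,"rx": 0,"ry": 0,"rz": -4.2}
    - {"dx": 231,"dy": -147,"dz": 0,"rx": 0,"ry": 0,"rz": -4.9}
    - {"dx": 264,"dy": -168,"dz": 0,"rx": 0,"ry": 0,"rz": -5.3}

```text
t: 0.97
eef_pos: [438.2, -293.2, 404.8]
tcp_rot: [3.142, -0.0, 1.013]
ft_force: [0.5, -0.4, -0.4]
opening: 1.002
```

>>> play_rows:
  fingers: 1.0
  increments:
    - {"dx": 41,"dy": -1,"dz": 0,"rz": -0.7}
    - {"dx": 82,"dy": -2,"dz": 0,"rz": -1.4}
    - {"dx": 123,"dy": -3,"dz": 0,"rz": -2.1}
    - {"dx": 164,"dy": -4,"dz": 0,"rz": -2.8}
    - {"dx": 205,"dy": -5,"dz": 0,"rz": -3.5}
    - {"dx": 246,"dy": -6,"dz": 0,"rz": -4.2}
    - {"dx": 290,"dy": -7,"dz": 0,"rz": -4.9}
    - {"dx": 332,"dy": -7,"dz": 0,"rz": -5.33}

```text
invalid input
```

```bash
python3 - <<'E'
from h import *
print(env.state()["eef_pos"],env.state()["tcp_rot"])
c=cam("wrist"); cv2.imwrite("pics/w1.png",c["image"][:,:,::-1])
c=cam("top"); cv2.imwrite("pics/t1.png",c["image"][:,:,::-1])
E
```

```text
[ 438.2450819  -293.23877753  404.77559202] [ 3.14154567e+00 -1.55337551e-04  1.01266232e+00]
```

View pics/w1.png

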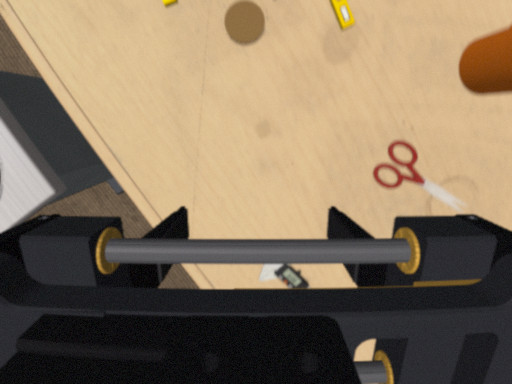

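View pics/t1.png

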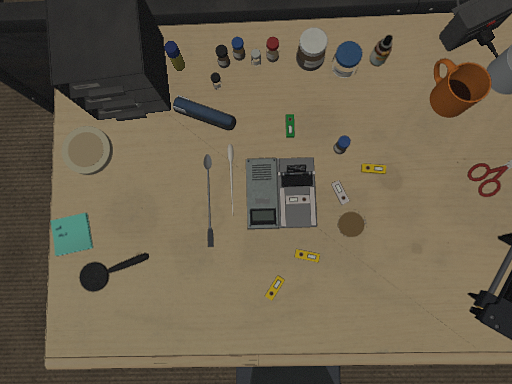

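The scene is unchanged and the wrist camera doesn't see the reader yet. The call was refused, perhaps because every row needs all six keys, so I'll supply them.

>>> play_rows:
  fingers: 1.0
  increments:
    - {"dx": 41,"dy": -1,"dz": 0,"rx": 0,"ry": 0,"rz": -0.7}
    - {"dx": 82,"dy": -2,"dz": 0,"rx": 0,"ry": 0,"rz": -1.4}
    - {"dx": 123,"dy": -3,"dz": 0,"rx": 0,"ry": 0,"rz": -2.1}
    - {"dx": 164,"dy": -4,"dz": 0,"rx": 0,"ry": 0,"rz": -2.8}
    - {"dx": 205,"dy": -5,"dz": 0,"rx": 0,"ry": 0,"rz": -3.5}
    - {"dx": 246,"dy": -6,"dz": 0,"rx": 0,"ry": 0,"rz": -4.2}
    - {"dx": 290,"dy": -7,"dz": 0,"rx": 0,"ry": 0,"rz": -4.9}
    - {"dx": 332,"dy": -7,"dz": 0,"rx": 0,"ry": 0,"rz": -5.33}

```text
t: 1.73
eef_pos: [607.8, -6.5, 405.2]
tcp_rot: [3.141, -0.001, 1.577]
ft_force: [0.3, -0.9, 0.2]
opening: 1.0
```

```bash
python3 - <<'E'
from h import *
print(env.state()["eef_pos"],env.state()["tcp_rot"])
c=cam("wrist"); cv2.imwrite("pics/w2.png",c["image"][:,:,::-1])
c=cam("scene"); cv2.imwrite("pics/s2.png",c["image"][:,:,::-1])
E
```

```text
[607.77344797  -6.47489148 405.18518367] [ 3.14129175e+00 -7.06145746e-04  1.57659756e+00]
```

View pics/w2.png

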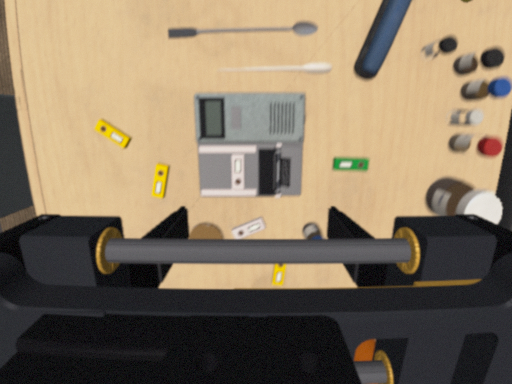

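View pics/s2.png

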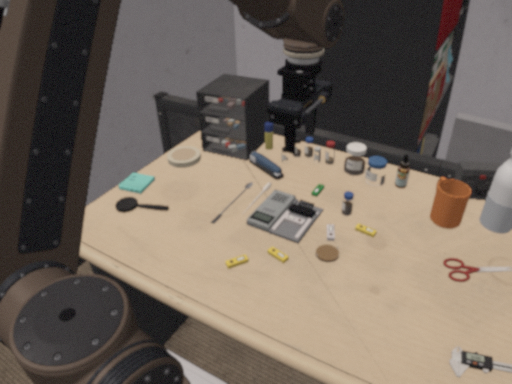

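The wrist view shows the reader at (248,145), with the cartridge at (238,170) and the cover at (272,170). The dark wedges at (170,240) and (343,240) should be the fingers. I'll cross-check the reader's position from this view.

```bash
python3 - <<'E'
from h import *
np.set_printoptions(precision=1,suppress=True)
c=cam("wrist"); crop(c,185,85,315,205,6,"pics/w2c.png"); 
print(-cv2.Rodrigues(c["rvec"])[0].T@c["tvec"])
e=env.state()["eef_pos"]
P=[[e[0]+s*a,e[1]+w,e[2]-190] for s in(-1,1) for a in (47.5,59.5) for w in(-10,10)]
print(proj(c,P))
o=np.array([635.5,-8,0])
for p in [(-28,0,27),(13.5,20,29.6),(13.5,-20,29.6),(35,0,6),(-114,0,12),(-31,26,18),(-31,-26,18),(-111,26,18),(-111,-26,18)]:
    q=proj(c,[o+p])[0]; print(p,q,(q-[185,85]+.5)*6-.5)
E
```

```text
[608.5  63.7 384. ]
[[187.2 239.3]
 [185.4 212. ]
 [170.1 239. ]
 [167.8 211.8]
 [324.  240.1]
 [326.1 212.9]
 [341.1 240.1]
 [343.6 213. ]]
(-28, 0, 27) [256.2 174.9] [429.6 541.8]
(13.5, 20, 29.6) [287.2 160.9] [615.7 457.6]
(13.5, -20, 29.6) [286.2 189.7] [609.9 630.9]
(35, 0, 6) [299.8 172.3] [691.3 526.5]
(-114, 0, 12) [195.9 172.4] [ 67.8 527.1]
(-31, 26, 18) [254.1 155.1] [417.3 422.8]
(-31, -26, 18) [254.  191.6] [416.4 641.8]
(-111, 26, 18) [196.2 154.8] [ 69.8 421. ]
(-111, -26, 18) [197.9 191.2] [ 79.9 639.5]
```

View pics/w2c.png

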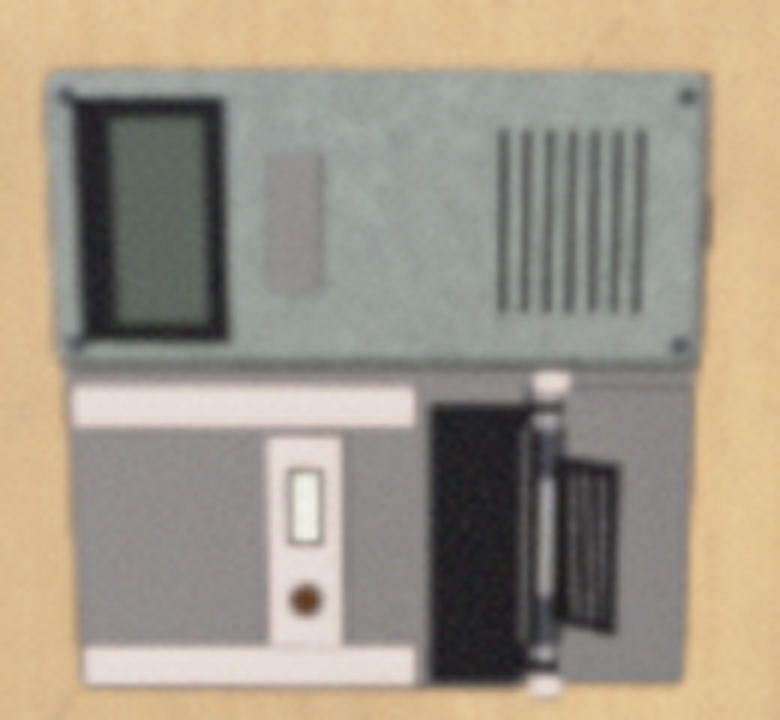

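Both views agree within about 1 mm, giving a reader origin of about (635.7, -8.5). I descend with the jaws fully open: rear finger behind the cartridge, front finger behind the tab.

>>> play_rows:
  fingers: 1.0
  increments:
    - {"dx": -2,"dy": 0,"dz": 25,"rx": 0,"ry": 0,"rz": 0.06}
    - {"dx": -2,"dy": 0,"dz": 60,"rx": 0,"ry": 0,"rz": 0.06}
    - {"dx": -2,"dy": 0,"dz": 95,"rx": 0,"ry": 0,"rz": 0.06}
    - {"dx": -2,"dy": 0,"dz": 130,"rx": 0,"ry": 0,"rz": 0.06}
    - {"dx": -2,"dy": 0,"dz": 145,"rx": 0,"ry": 0,"rz": 0.06}
    - {"dx": -2,"dy": 0,"dz": 155,"rx": 0,"ry": 0,"rz": 0.06}
    - {"dx": -2,"dy": 0,"dz": 155,"rx": 0,"ry": 0,"rz": 0.06}
    - {"dx": -2,"dy": 0,"dz": 155,"rx": 0,"ry": 0,"rz": 0.06}

```text
t: 2.55
eef_pos: [608.0, -8.9, 250.2]
tcp_rot: [3.141, -0.001, 1.569]
ft_force: [1.3, -0.0, 0.7]
opening: 0.999
```

```bash
python3 - <<'E'
from h import *
c=cam("wrist"); cv2.imwrite("pics/w3.png",c["image"][:,:,::-1])
c=cam("scene"); crop(c,215,130,365,250,5,"pics/s3.png")
E
```

```text
(no output)
```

View pics/w3.png

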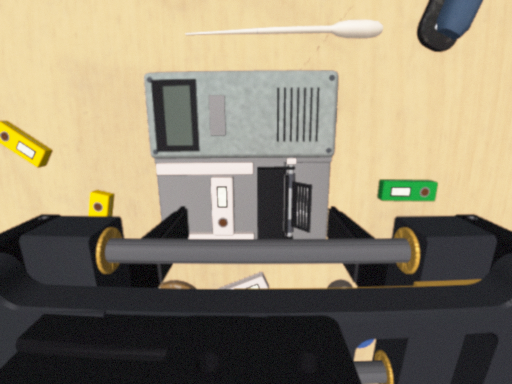

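View pics/s3.png

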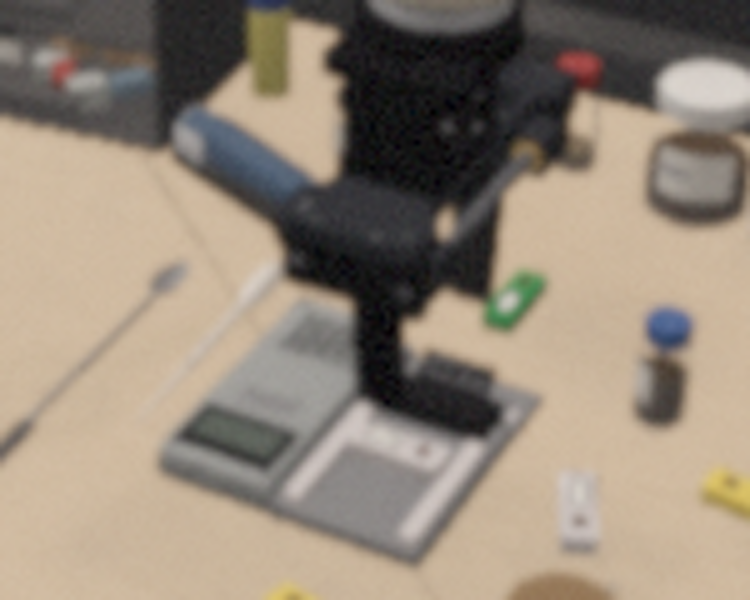

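Everything lines up: in the wrist view the cartridge is at (222,200) and the tab at (302,205), between the two fingers. Now I descend the rest of the way.

>>> play_rows:
  fingers: 1.0
  increments:
    - {"dx": 0.5,"dy": 0,"dz": 12,"rx": 0,"ry": 0,"rz": 0}
    - {"dx": 0.5,"dy": 0,"dz": 24,"rx": 0,"ry": 0,"rz": 0}
    - {"dx": 0.5,"dy": 0,"dz": 34,"rx": 0,"ry": 0,"rz": 0}
    - {"dx": 0.5,"dy": 0,"dz": 40,"rx": 0,"ry": 0,"rz": 0}
    - {"dx": 0.5,"dy": 0,"dz": 43,"rx": 0,"ry": 0,"rz": 0}
    - {"dx": 0.5,"dy": 0,"dz": 43,"rx": 0,"ry": 0,"rz": 0}

```text
t: 3.15
eef_pos: [608.1, -7.9, 207.0]
tcp_rot: [3.141, -0.001, 1.57]
ft_force: [-0.4, 0.2, -0.6]
opening: 0.997
```

```bash
python3 - <<'E'
from h import *
c=cam("wrist"); cv2.imwrite("pics/w4.png",c["image"][:,:,::-1])
c=cam("scene"); crop(c,230,170,340,250,6,"pics/s4.png")
E
```

```text
(no output)
```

View pics/w4.png

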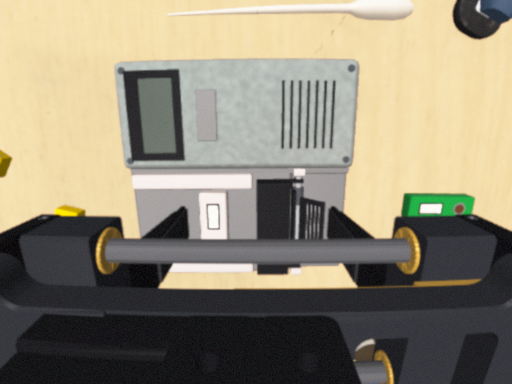

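View pics/s4.png

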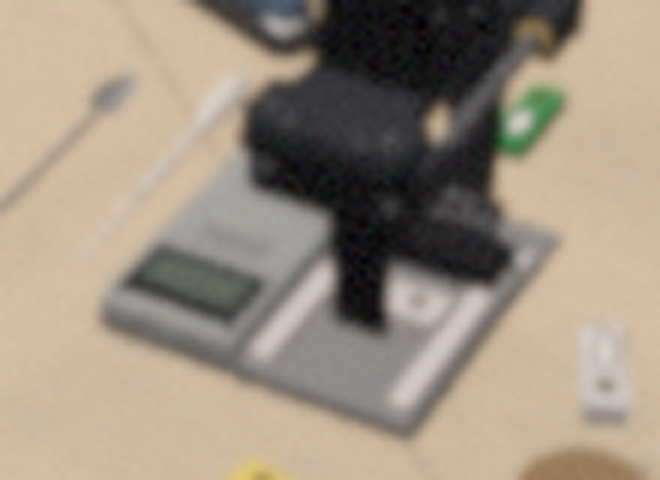

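The rear finger is about 10 mm behind the cartridge and clear. I push the cartridge up to the cover.

>>> play_rows:
  fingers: 1.0
  increments:
    - {"dx": -0.5,"dy": 5,"dz": 0,"rx": 0,"ry": 0,"rz": 0}
    - {"dx": -0.5,"dy": 9,"dz": 0,"rx": 0,"ry": 0,"rz": 0}
    - {"dx": -0.5,"dy": 13,"dz": 0,"rx": 0,"ry": 0,"rz": 0}
    - {"dx": -0.5,"dy": 17,"dz": 0,"rx": 0,"ry": 0,"rz": 0}
    - {"dx": -0.5,"dy": 20.5,"dz": 0,"rx": 0,"ry": 0,"rz": 0}
    - {"dx": -0.5,"dy": 23.5,"dz": 0,"rx": 0,"ry": 0,"rz": 0}
    - {"dx": -0.5,"dy": 26,"dz": 0,"rx": 0,"ry": 0,"rz": 0}
    - {"dx": -0.5,"dy": 27,"dz": 0,"rx": 0,"ry": 0,"rz": 0}

```text
t: 3.92
eef_pos: [635.7, -8.4, 208.1]
tcp_rot: [3.139, -0.001, 1.57]
ft_force: [-0.1, -1.2, 0.3]
opening: 0.998
```

```bash
python3 - <<'E'
from h import *
print(env.state()["eef_pos"])
c=cam("wrist"); crop(c,100,140,380,260,2.8,"pics/w5.png")
c=cam("top"); crop(c,235,145,355,240,6,"pics/t5.png")
E
```

```text
[635.66562404  -8.43954489 208.07217612]
```

View pics/w5.png

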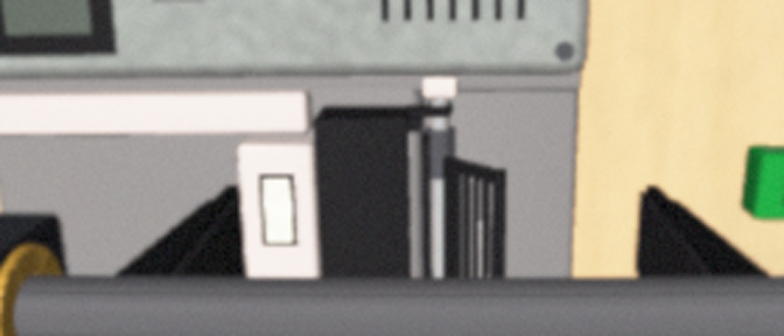

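View pics/t5.png

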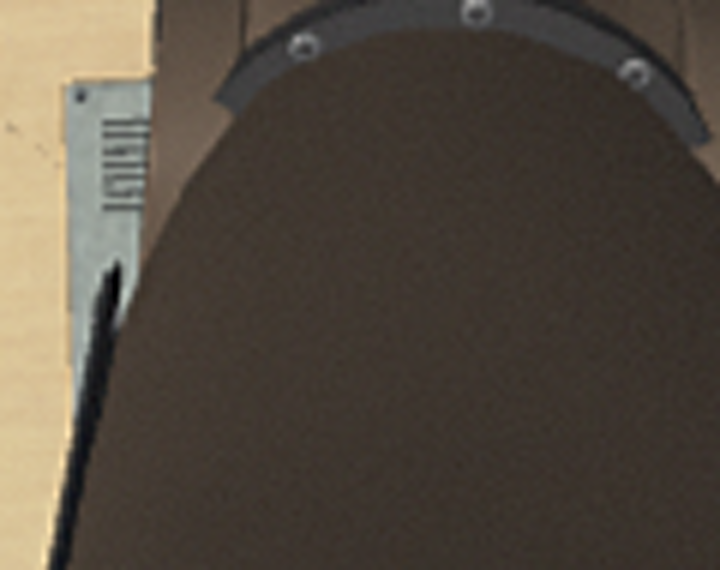

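The cartridge sits against the cover, at crop (280,210), and is square. Next I back off, rise, narrow the jaws to 63 mm and shift so the front finger is over the tab.

>>> play_rows:
  fingers: 1.0
  increments:
    - {"dx": 0,"dy": -3,"dz": 0,"rx": 0,"ry": 0,"rz": 0}
    - {"dx": 0,"dy": -5,"dz": 0,"rx": 0,"ry": 0,"rz": 0}
    - {"dx": 0,"dy": -5,"dz": -10,"rx": 0,"ry": 0,"rz": 0}
    - {"dx": 0,"dy": -5,"dz": -25,"rx": 0,"ry": 0,"rz": 0}
    - {"dx": 0,"dy": -10,"dz": -33,"rx": 0,"ry": 0,"rz": 0}
    - {"dx": 0,"dy": -18,"dz": -33,"rx": 0,"ry": 0,"rz": 0}
    - {"dx": 0,"dy": -22,"dz": -33,"rx": 0,"ry": 0,"rz": 0}
    - {"dx": 0,"dy": -22,"dz": -33,"rx": 0,"ry": 0,"rz": 0}

```text
t: 4.68
eef_pos: [612.2, -8.4, 240.8]
tcp_rot: [3.141, -0.001, 1.57]
ft_force: [0.2, 0.2, 0.9]
opening: 0.998
```

>>> play_rows:
  fingers: 0.663
  increments:
    - {"dx": 0,"dy": 0,"dz": 0,"rx": 0,"ry": 0,"rz": 0}
    - {"dx": 0,"dy": 0,"dz": 0,"rx": 0,"ry": 0,"rz": 0}
    - {"dx": 0,"dy": 0,"dz": 0,"rx": 0,"ry": 0,"rz": 0}
    - {"dx": 0,"dy": 0,"dz": 0,"rx": 0,"ry": 0,"rz": 0}

```text
t: 5.02
eef_pos: [612.3, -8.4, 240.5]
tcp_rot: [3.141, -0.001, 1.57]
ft_force: [0.1, -0.4, -0.5]
opening: 0.776
```

```bash
python3 - <<'E'
from h import *
np.set_printoptions(precision=1,suppress=True)
s=env.state(); e=s["eef_pos"]; print(e,s["tcp_rot"],s["opening"],s["ft_force"])
c=cam("wrist"); crop(c,100,120,380,260,2.8,"pics/w6.png")
h=47.5*s["opening"]
P=[[e[0]+k*a,e[1]+10,e[2]-190] for k in(-1,1) for a in (h,h+12)]
print((proj(c,P)-[100,120]+.5)*2.8-.5)
c=cam("scene"); crop(c,230,150,340,230,6,"pics/s6.png")
E
```

```text
[612.3  -8.4 240.5] [ 3.1 -0.   1.6] 0.7759769905854474 [ 0.1 -0.4 -0.5]
[[287.7 252. ]
 [238.1 252. ]
 [595.2 251.3]
 [644.9 251.1]]
```

View pics/w6.png

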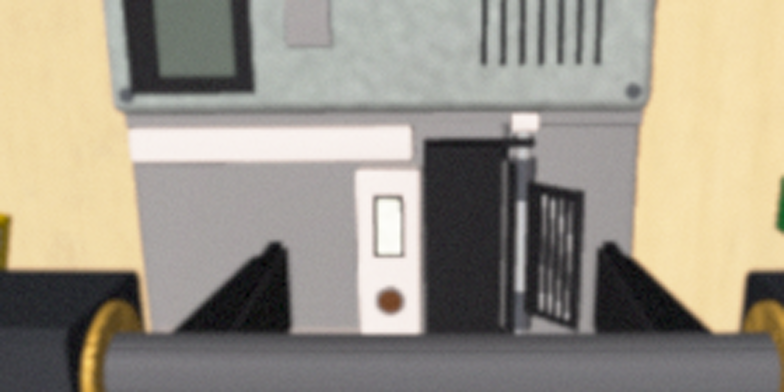

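View pics/s6.png

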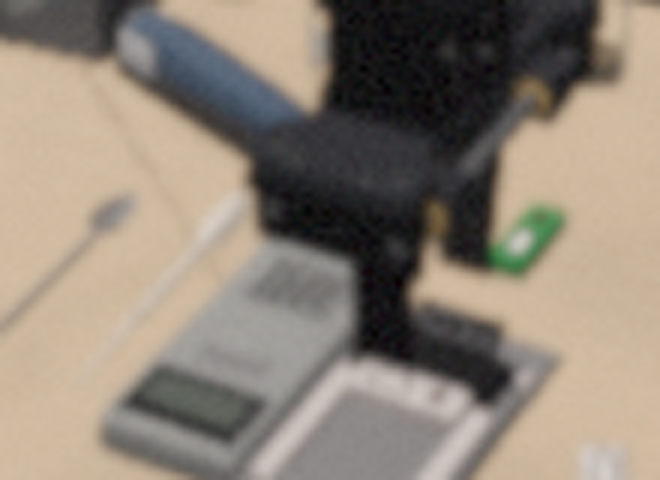

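```bash
python3 - <<'E'
from h import *
np.set_printoptions(precision=1,suppress=True)
s=env.state(); e=s["eef_pos"]; print(e,s["opening"])
c=cam("wrist")
im=c["image"][195:245,150:350,::-1]; g=np.clip(255*(im/255.)**0.4,0,255).astype(np.uint8)
cv2.imwrite("pics/w7.png",cv2.resize(g,None,fx=4,fy=4,interpolation=cv2.INTER_CUBIC))
c=cam("scene"); im=c["image"][170:225,270:330,::-1]; g=np.clip(255*(im/255.)**0.4,0,255).astype(np.uint8)
cv2.imwrite("pics/s7.png",cv2.resize(g,None,fx=10,fy=10,interpolation=cv2.INTER_CUBIC))
E
```

```text
[612.3  -8.4 240.6] 0.698989879094073
```

View pics/w7.png

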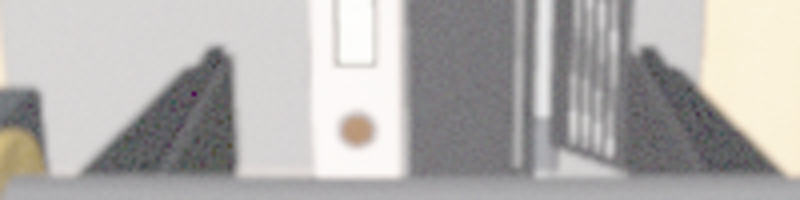

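View pics/s7.png

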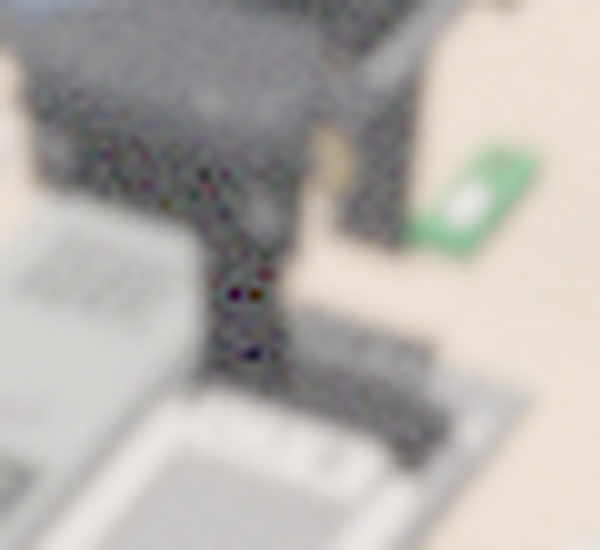

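The fingers taper to about 3 mm at the tip, with a vertical inner face. I place the front tip at about 10–13 mm behind the hinge, just above the tab, and check.

>>> play_rows:
  fingers: 0.663
  increments:
    - {"dx": 0,"dy": 1,"dz": 4,"rx": 0,"ry": 0,"rz": 0}
    - {"dx": 0,"dy": 2.2,"dz": 9,"rx": 0,"ry": 0,"rz": 0}
    - {"dx": 0,"dy": 2.2,"dz": 14,"rx": 0,"ry": 0,"rz": 0}
    - {"dx": 0,"dy": 2.2,"dz": 16,"rx": 0,"ry": 0,"rz": 0}
    - {"dx": 0,"dy": 2.2,"dz": 16,"rx": 0,"ry": 0,"rz": 0}
    - {"dx": 0,"dy": 2.2,"dz": 16,"rx": 0,"ry": 0,"rz": 0}

```text
t: 5.72
eef_pos: [614.4, -8.4, 224.4]
tcp_rot: [3.141, -0.001, 1.57]
ft_force: [0.4, 0.1, 0.5]
opening: 0.662
```

```bash
python3 - <<'E'
from h import *
s=env.state(); e=s["eef_pos"]; print(e,s["opening"],s["ft_force"])
c=cam("wrist")
im=c["image"][170:245,150:350,::-1]; g=np.clip(255*(im/255.)**0.45,0,255).astype(np.uint8)
cv2.imwrite("pics/w8.png",cv2.resize(g,None,fx=4,fy=4,interpolation=cv2.INTER_CUBIC))
h=47.5*s["opening"]
P=[[e[0]+k*a,e[1]+10,e[2]-190] for k in(-1,1) for a in (h,h+3)]+[[635.7+13.5,-8.5+20,29.6],[635.7+13.5,-8.5+10,29.6]]
print((proj(c,P)-[150,170]+.5)*4-.5)
E
```

```text
[614.44730309  -8.37120151 224.367553  ] 0.6616039046885799 [0.39141471 0.09398091 0.45345535]
[[243.80611631 160.28115182]
 [226.00165527 160.28186343]
 [618.57720574 159.49561354]
 [636.38611956 159.42167216]
 [635.70853879  95.13825783]
 [633.09033823 151.16449564]]
```

View pics/w8.png

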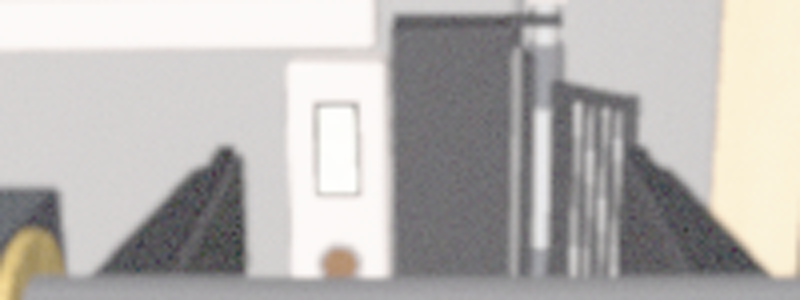

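The front tip sits over the tab's rear edge, with a 3 mm overlap, and the rear tip is clear of the cartridge. I press the tab.

>>> play_rows:
  fingers: 0.663
  increments:
    - {"dx": 0,"dy": -0.7,"dz": 3,"rx": 0,"ry": 0,"rz": 0}
    - {"dx": 0,"dy": -0.7,"dz": 6,"rx": 0,"ry": 0,"rz": 0}
    - {"dx": 0,"dy": -0.7,"dz": 9,"rx": 0,"ry": 0,"rz": 0}
    - {"dx": 0,"dy": -0.7,"dz": 12,"rx": 0,"ry": 0,"rz": 0}
    - {"dx": 0,"dy": -0.7,"dz": 14,"rx": 0,"ry": 0,"rz": 0}
    - {"dx": 0,"dy": -0.7,"dz": 15,"rx": 0,"ry": 0,"rz": 0}
    - {"dx": 0,"dy": -0.7,"dz": 15,"rx": 0,"ry": 0,"rz": 0}

```text
t: 6.35
eef_pos: [614.1, -8.4, 209.8]
tcp_rot: [3.139, -0.001, 1.57]
ft_force: [1.7, 0.2, 4.5]
opening: 0.66
```

```bash
python3 - <<'E'
from h import *
s=env.state(); e=s["eef_pos"]; print(e,s["opening"],s["ft_force"])
c=cam("wrist")
im=c["image"][170:245,150:350,::-1]; g=np.clip(255*(im/255.)**0.45,0,255).astype(np.uint8)
cv2.imwrite("pics/w9.png",cv2.resize(g,None,fx=4,fy=4,interpolation=cv2.INTER_CUBIC))
E
```

```text
[614.07116678  -8.3992362  209.84145448] 0.6603075775103175 [1.73515066 0.22542144 4.47104218]
```

View pics/w9.png

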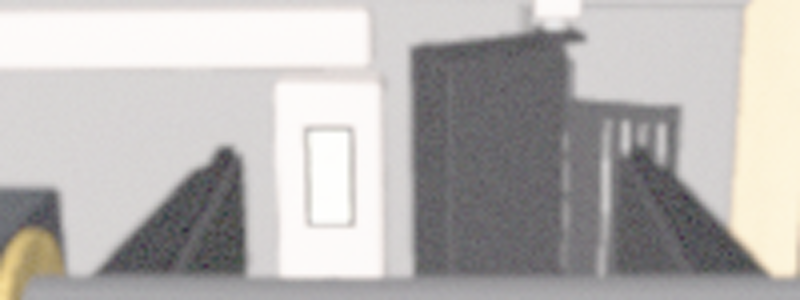

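The cover has swung open, the finger is on the tab with 4.5 N, and the cartridge is still in front with about a 6 mm gap. I press on to nearly the stop and hold.

>>> play_rows:
  fingers: 0.663
  increments:
    - {"dx": 0,"dy": 0,"dz": 1.5,"rx": 0,"ry": 0,"rz": 0}
    - {"dx": 0,"dy": 0,"dz": 3,"rx": 0,"ry": 0,"rz": 0}
    - {"dx": 0,"dy": 0,"dz": 4.2,"rx": 0,"ry": 0,"rz": 0}
    - {"dx": 0,"dy": 0,"dz": 4.4,"rx": 0,"ry": 0,"rz": 0}
    - {"dx": 0,"dy": 0,"dz": 4.4,"rx": 0,"ry": 0,"rz": 0}
    - {"dx": 0,"dy": 0,"dz": 4.4,"rx": 0,"ry": 0,"rz": 0}
    - {"dx": 0,"dy": 0,"dz": 4.4,"rx": 0,"ry": 0,"rz": 0}

```text
t: 6.98
eef_pos: [614.5, -8.5, 206.0]
tcp_rot: [3.137, -0.0, 1.569]
ft_force: [4.1, 0.2, 4.5]
opening: 0.661
```

```bash
python3 - <<'E'
from h import *
s=env.state(); e=s["eef_pos"]; print(e,s["opening"],s["ft_force"])
c=cam("wrist")
im=c["image"][170:245,150:350,::-1]; g=np.clip(255*(im/255.)**0.45,0,255).astype(np.uint8)
cv2.imwrite("pics/w10.png",cv2.resize(g,None,fx=4,fy=4,interpolation=cv2.INTER_CUBIC))
c=cam("scene"); im=c["image"][170:225,270:330,::-1]; g=np.clip(255*(im/255.)**0.6,0,255).astype(np.uint8)
cv2.imwrite("pics/s10.png",cv2.resize(g,None,fx=10,fy=10,interpolation=cv2.INTER_CUBIC))
E
```

```text
[614.50963782  -8.4647007  205.97024819] 0.661314018173245 [4.14542109 0.16569753 4.4967806 ]
```

View pics/w10.png

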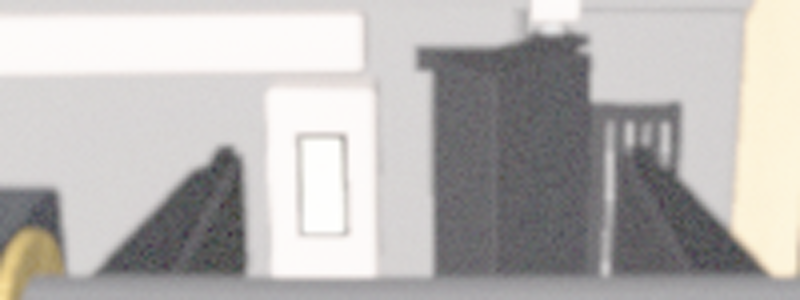

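View pics/s10.png

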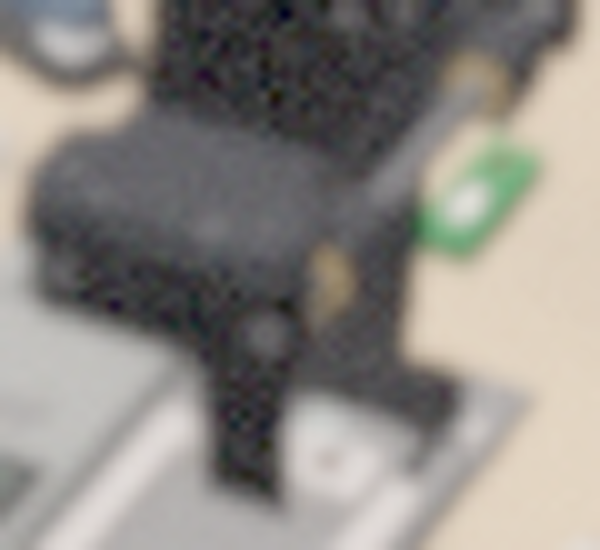

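Cover open about 0.7 rad and held. I close in small synchronised steps: the tool shifts by half the closing so the front tip stays on the tab.

>>> play_rows:
  fingers: 0.6
  increments:
    - {"dx": 0,"dy": 0.8,"dz": 0.8,"rx": 0,"ry": 0,"rz": 0}
    - {"dx": 0,"dy": 2.3,"dz": 1.2,"rx": 0,"ry": 0,"rz": 0}
    - {"dx": 0,"dy": 2.5,"dz": 1.2,"rx": 0,"ry": 0,"rz": 0}
    - {"dx": 0,"dy": 2.5,"dz": 1.2,"rx": 0,"ry": 0,"rz": 0}

```text
t: 7.42
eef_pos: [617.4, -8.5, 205.1]
tcp_rot: [3.136, -0.0, 1.569]
ft_force: [2.1, 1.0, 5.3]
opening: 0.603
```

>>> play_rows:
  fingers: 0.5
  increments:
    - {"dx": 0,"dy": 1,"dz": 0.5,"rx": 0,"ry": 0,"rz": 0}
    - {"dx": 0,"dy": 3.2,"dz": 0.6,"rx": 0,"ry": 0,"rz": 0}
    - {"dx": 0,"dy": 4.5,"dz": 0.6,"rx": 0,"ry": 0,"rz": 0}
    - {"dx": 0,"dy": 4.5,"dz": 0.6,"rx": 0,"ry": 0,"rz": 0}
    - {"dx": 0,"dy": 4.5,"dz": 0.6,"rx": 0,"ry": 0,"rz": 0}

```text
t: 7.83
eef_pos: [622.0, -8.4, 204.8]
tcp_rot: [3.135, -0.0, 1.569]
ft_force: [1.9, -0.3, 5.8]
opening: 0.504
```

```bash
python3 - <<'E'
from h import *
s=env.state(); e=s["eef_pos"]; print(e,s["opening"],s["ft_force"])
c=cam("wrist")
im=c["image"][170:245,150:350,::-1]; g=np.clip(255*(im/255.)**0.45,0,255).astype(np.uint8)
cv2.imwrite("pics/w11.png",cv2.resize(g,None,fx=4,fy=4,interpolation=cv2.INTER_CUBIC))
E
```

```text
[622.02868219  -8.43691945 204.84830625] 0.503725325393322 [ 1.9019784  -0.31020801  5.81677201]
```

View pics/w11.png

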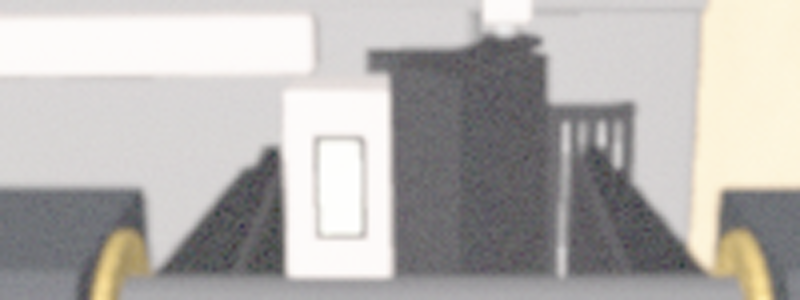

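The cartridge is starting under the raised lip, square, and the front tip is still on the tab. I continue.

>>> play_rows:
  fingers: 0.4
  increments:
    - {"dx": 0,"dy": 1,"dz": 0.5,"rx": 0,"ry": 0,"rz": 0}
    - {"dx": 0,"dy": 3.2,"dz": 0.5,"rx": 0,"ry": 0,"rz": 0}
    - {"dx": 0,"dy": 4.6,"dz": 0.5,"rx": 0,"ry": 0,"rz": 0}
    - {"dx": 0,"dy": 4.6,"dz": 0.5,"rx": 0,"ry": 0,"rz": 0}
    - {"dx": 0,"dy": 4.6,"dz": 0.5,"rx": 0,"ry": 0,"rz": 0}

```text
t: 8.3
eef_pos: [626.7, -8.5, 204.8]
tcp_rot: [3.134, -0.0, 1.569]
ft_force: [0.1, -0.3, 6.4]
opening: 0.402
```

```bash
python3 - <<'E'
from h import *
s=env.state(); e=s["eef_pos"]; print(e,s["opening"],s["ft_force"])
c=cam("wrist")
im=c["image"][170:245,150:350,::-1]; g=np.clip(255*(im/255.)**0.45,0,255).astype(np.uint8)
cv2.imwrite("pics/w12.png",cv2.resize(g,None,fx=4,fy=4,interpolation=cv2.INTER_CUBIC))
E
```

```text
[626.67272359  -8.48155373 204.80236891] 0.4019460003100021 [ 0.08149217 -0.32966911  6.39426191]
```

View pics/w12.png

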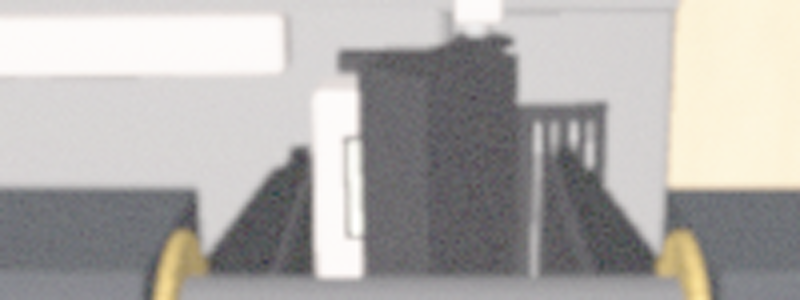

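>>> play_rows:
  fingers: 0.34
  increments:
    - {"dx": 0,"dy": 0.8,"dz": 0.5,"rx": 0,"ry": 0,"rz": 0}
    - {"dx": 0,"dy": 2.2,"dz": 0.5,"rx": 0,"ry": 0,"rz": 0}
    - {"dx": 0,"dy": 2.8,"dz": 0.5,"rx": 0,"ry": 0,"rz": 0}
    - {"dx": 0,"dy": 2.8,"dz": 0.5,"rx": 0,"ry": 0,"rz": 0}
    - {"dx": 0,"dy": 2.8,"dz": 0.5,"rx": 0,"ry": 0,"rz": 0}

```text
t: 8.77
eef_pos: [628.7, -8.5, 204.8]
tcp_rot: [3.137, -0.0, 1.57]
ft_force: [-5.5, -1.1, 11.3]
opening: 0.34
```

```bash
python3 - <<'E'
from h import *
s=env.state(); e=s["eef_pos"]; print(e,s["opening"],s["ft_force"])
c=cam("wrist")
im=c["image"][170:245,150:350,::-1]; g=np.clip(255*(im/255.)**0.45,0,255).astype(np.uint8)
cv2.imwrite("pics/w13.png",cv2.resize(g,None,fx=4,fy=4,interpolation=cv2.INTER_CUBIC))
E
```

```text
[628.74897296  -8.53434876 204.77073683] 0.3403016489438605 [-5.54445789 -1.09484855 11.270632  ]
```

View pics/w13.png

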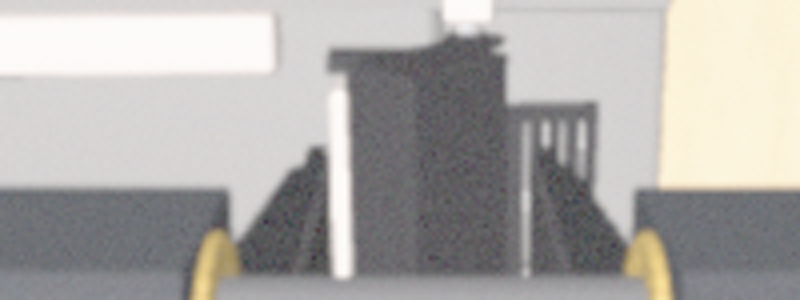

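The push force has reversed to -5.5 N and the tool stalls. The rear tip is at x ≈ 612.6 against 613.2 predicted for home. I give a short firmer push to make sure it's against the stop.

>>> play_rows:
  fingers: 0.34
  increments:
    - {"dx": 0,"dy": 1,"dz": 0.3,"rx": 0,"ry": 0,"rz": 0}
    - {"dx": 0,"dy": 2,"dz": 0.3,"rx": 0,"ry": 0,"rz": 0}
    - {"dx": 0,"dy": 2,"dz": 0.3,"rx": 0,"ry": 0,"rz": 0}
    - {"dx": 0,"dy": 2,"dz": 0.3,"rx": 0,"ry": 0,"rz": 0}

```text
t: 9.15
eef_pos: [629.6, -8.6, 204.8]
tcp_rot: [3.141, -0.0, 1.57]
ft_force: [-9.9, -0.1, 13.2]
opening: 0.34
```

The cartridge is firmly against the stop: -9.9 N, rear face at reader x ≈ -22.3. I draw the rear finger back while still holding the tab.

>>> play_rows:
  fingers: 0.5
  increments:
    - {"dx": 0,"dy": -1,"dz": 0.4,"rx": 0,"ry": 0,"rz": 0}
    - {"dx": 0,"dy": -3,"dz": 0.4,"rx": 0,"ry": 0,"rz": 0}
    - {"dx": 0,"dy": -6,"dz": 0.4,"rx": 0,"ry": 0,"rz": 0}
    - {"dx": 0,"dy": -7.6,"dz": 0.4,"rx": 0,"ry": 0,"rz": 0}
    - {"dx": 0,"dy": -7.6,"dz": 0.4,"rx": 0,"ry": 0,"rz": 0}
    - {"dx": 0,"dy": -7.6,"dz": 0.4,"rx": 0,"ry": 0,"rz": 0}

```text
t: 9.65
eef_pos: [622.0, -8.6, 204.9]
tcp_rot: [3.141, -0.0, 1.57]
ft_force: [-0.6, 0.2, 7.9]
opening: 0.498
```

```bash
python3 - <<'E'
from h import *
s=env.state(); e=s["eef_pos"]; print(e,s["opening"],s["ft_force"])
c=cam("wrist")
im=c["image"][170:245,150:350,::-1]; g=np.clip(255*(im/255.)**0.45,0,255).astype(np.uint8)
cv2.imwrite("pics/w14.png",cv2.resize(g,None,fx=4,fy=4,interpolation=cv2.INTER_CUBIC))
E
```

```text
[621.97841485  -8.57359858 204.89781262] 0.4975399839984737 [-0.59094229  0.18311224  7.89295347]
```

View pics/w14.png

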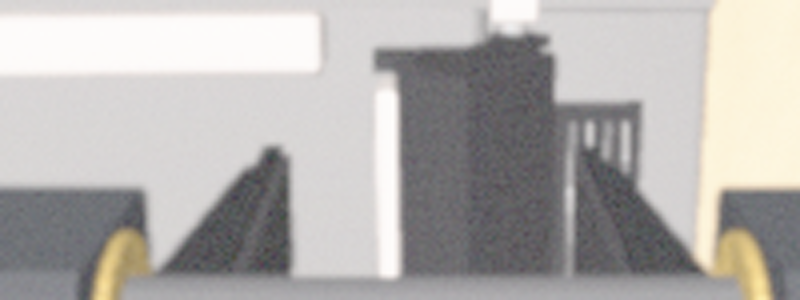

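The cartridge stayed home and the rear tip is 15 mm clear. I raise gently so the cover shuts.

>>> play_rows:
  fingers: 0.5
  increments:
    - {"dx": 0,"dy": 0,"dz": -3,"rx": 0,"ry": 0,"rz": 0}
    - {"dx": 0,"dy": 0,"dz": -6,"rx": 0,"ry": 0,"rz": 0}
    - {"dx": 0,"dy": 0,"dz": -9,"rx": 0,"ry": 0,"rz": 0}
    - {"dx": 0,"dy": 0,"dz": -12,"rx": 0,"ry": 0,"rz": 0}
    - {"dx": 0,"dy": 0,"dz": -15,"rx": 0,"ry": 0,"rz": 0}
    - {"dx": 0,"dy": 0,"dz": -20,"rx": 0,"ry": 0,"rz": 0}
    - {"dx": 0,"dy": 0,"dz": -30,"rx": 0,"ry": 0,"rz": 0}
    - {"dx": 0,"dy": 0,"dz": -45,"rx": 0,"ry": 0,"rz": 0}

```text
t: 10.37
eef_pos: [621.9, -8.6, 250.0]
tcp_rot: [-3.141, -0.0, 1.57]
ft_force: [0.4, -1.4, -0.1]
opening: 0.498
```

```bash
python3 - <<'E'
from h import *
s=env.state(); e=s["eef_pos"]; print(e,s["opening"],s["ft_force"])
c=cam("wrist")
im=c["image"][130:245,150:350,::-1]; g=np.clip(255*(im/255.)**0.45,0,255).astype(np.uint8)
cv2.imwrite("pics/w15.png",cv2.resize(g,None,fx=4,fy=4,interpolation=cv2.INTER_CUBIC))
E
```

```text
[621.86444053  -8.60651797 249.96072871] 0.49784256594530363 [ 0.40679799 -1.40615519 -0.10265237]
```

View pics/w15.png

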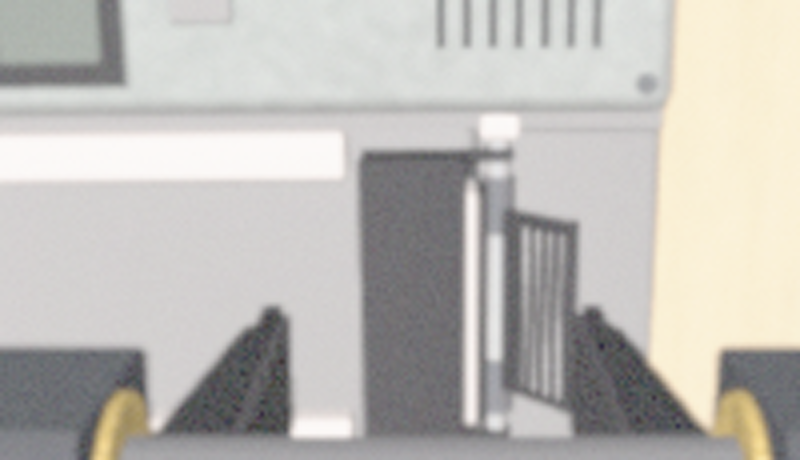

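The cover is shut, and the cartridge's white front edge shows behind it at (470,300), by the stop. I retreat and check with the fixed cameras.

>>> play_rows:
  fingers: 0.5
  increments:
    - {"dx": 0,"dy": 0,"dz": -30,"rx": 0,"ry": 0,"rz": 0}
    - {"dx": 0,"dy": 0,"dz": -65,"rx": 0,"ry": 0,"rz": 0}
    - {"dx": 0,"dy": 0,"dz": -100,"rx": 0,"ry": 0,"rz": 0}
    - {"dx": -30,"dy": 0,"dz": -130,"rx": 0,"ry": 0,"rz": 0}
    - {"dx": -65,"dy": 0,"dz": -155,"rx": 0,"ry": 0,"rz": 0}
    - {"dx": -100,"dy": 0,"dz": -155,"rx": 0,"ry": 0,"rz": 0}
    - {"dx": -140,"dy": 0,"dz": -155,"rx": 0,"ry": 0,"rz": 0}
    - {"dx": -180,"dy": 0,"dz": -155,"rx": 0,"ry": 0,"rz": 0}

```text
t: 11.08
eef_pos: [621.3, -189.9, 409.7]
tcp_rot: [3.135, 0.001, 1.571]
ft_force: [0.0, 0.5, 0.2]
opening: 0.502
```

>>> play_rows:
  fingers: 0.5
  increments:
    - {"dx": -35,"dy": 0,"dz": 0,"rx": 0,"ry": 0,"rz": 0}
    - {"dx": -70,"dy": 0,"dz": 0,"rx": 0,"ry": 0,"rz": 0}
    - {"dx": -105,"dy": 0,"dz": 0,"rx": 0,"ry": 0,"rz": 0}
    - {"dx": -140,"dy": 0,"dz": 0,"rx": 0,"ry": 0,"rz": 0}
    - {"dx": -170,"dy": 0,"dz": 0,"rx": 0,"ry": 0,"rz": 0}
    - {"dx": -170,"dy": 0,"dz": 0,"rx": 0,"ry": 0,"rz": 0}
    - {"dx": -170,"dy": 0,"dz": 0,"rx": 0,"ry": 0,"rz": 0}

```text
t: 11.67
eef_pos: [620.8, -361.5, 409.6]
tcp_rot: [3.136, 0.001, 1.568]
ft_force: [-0.6, 1.4, -0.4]
opening: 0.5
```

```bash
python3 - <<'E'
from h import *
s=env.state(); e=s["eef_pos"]; print(e,s["opening"],s["ft_force"])
c=cam("top"); crop(c,235,145,355,240,6,"pics/t16.png"); cv2.imwrite("pics/t16f.png",c["image"][:,:,::-1])
c=cam("scene"); crop(c,230,180,360,260,6,"pics/s16.png")
E
```

```text
[ 620.82240717 -361.4612828   409.58188784] 0.4997449971789937 [-0.58304448  1.4234268  -0.37482283]
```

View pics/t16.png

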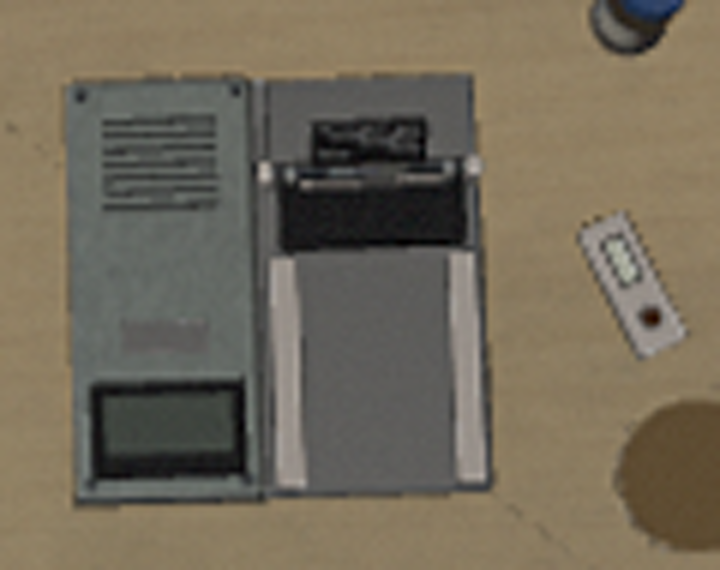

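View pics/s16.png

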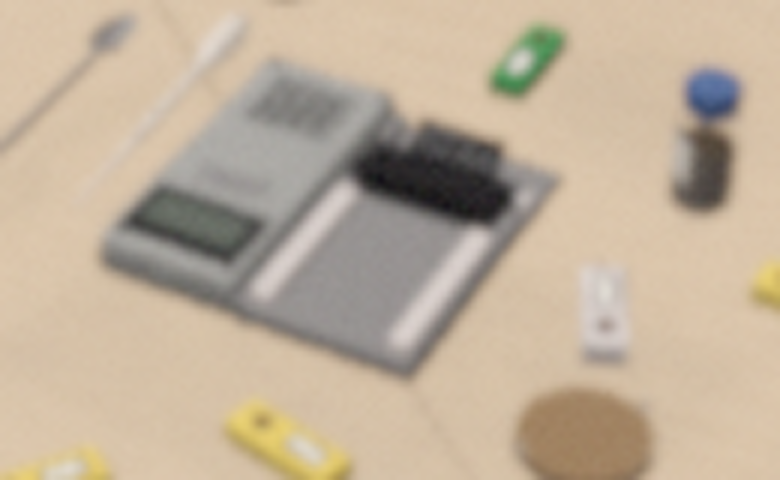

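View pics/t16f.png

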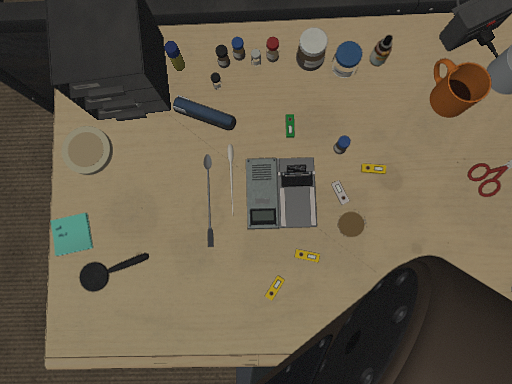

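The cover's lip at crop (282–467, 248) and the tab edge at (312–427, 119) are at the same pixels as when it was shut at the start. The shelf is empty, the cartridge edge shows square at the stop, and every bystander is where it was. I hand in.

```bash
python3 -c "
from cell import env
print(env.job_done())"
```

```text
the job is handed in; nothing more can be done
None
```

The cartridge is loaded, the cover is shut over it, and I handed the job in at about 12 s of the 58 s allowed; no verdict is reported.

**What I did:** I pushed the white cartridge up to the cover with the rear finger. Then I pressed the tab with the front finger, opening the cover to about 0.7 rad by my estimate from the tip height. With the tab held, I closed the jaws in small steps until the cartridge met the stop. I drew the rear finger back, let the cover close gently and moved the arm clear.

**Last checks:**
- **Cartridge home:** it stopped firmly with 9.9 N on it. Its rear face was at reader x ≈ -22.3 mm, against -22.5 mm for home.
- **Cover shut:** its lip and tab show at the same pixels in the top view as at the start. The cartridge's front edge shows square beside the stop.
- **Surroundings:** all bystanders are where they were, and the robot touches nothing.
- **Failures or disagreements:** no check failed. Two early move calls were refused without any motion, apparently because rows lacked some keys. The top and wrist views of the reader's position agreed to about 1 mm.

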